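# Turn a tray of heat sinks and cull the faulty ones

### The arm

A 6-joint arm with a two-finger parallel gripper is mounted at the origin on the work surface. World frame = base frame: x ahead of the robot, y to its left, z up, the work surface at z = 0. Lengths are in mm, angles in rad, forces in N, time in s.
With the tool pointing down it reaches from about 350 to 975 mm from the base axis. Payload 7.1 kg.
Tool frame: the origin (TCP) lies on the front face of the gripper's body, between the roots of the fingers; the fingertips stand 80 mm ahead of it and the grasp point (between the pads) lies 61 mm ahead of it (env.tips_ahead is the distance from the TCP to the fingertips, in mm); z points along the fingers, y is the line along which they close (so a half turn about z gives the same grasp; the last joint's range is limited). The gripper opens to 88 mm and grips with 3 to 60 N. Pads are 20 mm wide; open, the fingers measure 115 mm over their backs; the gripper's body (75 mm by 178 mm) begins 61 mm behind the grasp point.
Start: joints at [1.224, 0.423, 1.63, -0, 1.089, -0.019], TCP at [201.194, 591.715, 302.675] pointing down, gripper open.
Joint ranges: [-3, 3], [-0.9, 2.11], [0.09, 2.58], [-1.31, 4.45], [0.11, 2.69], [-2.54, 2.54]. Speed limits (rad/s): [2.39, 2.39, 3.01, 3.14, 3.14, 3.14].

### API

Orientations are given as a unit quaternion [x, y, z, w].
In Python, from station import env, set_gripper, viewer, workorder gives the robot as it stands. Calls block until the motion is done:
- env.reach(position, orientation): joint-space move of the TCP to a pose.
- env.move_l(position, rot=None, rate=150, f_stop=None): straight line of the TCP; rot=None keeps the orientation; rate is the mean speed in mm/s. With f_stop (N) it stops when the force on the tool has changed by that much, and returns True; else False.
- env.move_joints(angles): joint-space move.
- set_gripper(opening): finger opening in mm; the grip force is fixed at half the most; returns when the fingers have stopped.
- env.hold(seconds).
- env.ik(position, orientation): joint angles nearest the present ones, or None.
- env.read_state(): the state.
- viewer.camera(name): name is "scene" or "top" or "wrist"; returns the picture (420x560x3 uint8, blue, green, red); there is no depth.
- viewer.camera_params(name): a dict with "fx", "fy", "cx", "cy" (pixels), "dist" ([k1, k2, p1, p2, k3] as OpenCV has them; the pictures are not rectified), "pose" (4x4, takes a point from camera to world coordinates); the wrist camera has in their place "tool_from_camera" (4x4, takes a point from camera to tool coordinates, whose origin is the TCP and whose axes are the flange's). Camera axes: x right, y up, looking along -z (the intrinsics and any distortion apply to the point x, -y, -z); pixel columns grow to the right and rows downward; lengths in mm; the calibration is good to about 2 mm. A picture is of the moment at which its call begins: read the wrist's pose just before it. camera_params takes no time and is no camera call.
A pose or a line that the arm cannot do raises env.IKError and nothing moves.
- workorder.sign_off(): hands the job in; it is judged then, once.
The state is a dict: "time_s": time; "qpos": joint angles; "dq": joint speeds; "tau": joint torques, N m; "tool_pos": TCP position; "orientation": TCP orientation; "force": force on the tool from outside, world axes, zero at the start; "wrist_torque": the same for the moment, N m; "width": finger opening in mm; "grip_force": force on a finger pad.
Only numpy, scipy, OpenCV 4.12 (cv2) and the standard library are available. Lean on these libraries where they do the work, as an engineer would, in place of code of your own. Each camera call takes 0.05 s, during which the arm holds its last target. There are 200 camera calls.

### The job

The heat sinks lie fins down in their tray: cap it with the empty tray, rim to rim, turn both over together (the slotted stand will hold the pair on end while you change grip) and lay the closed pair flat on the steel inspection plate, the whole tray on the plate. Lift off the emptied tray and lay it flat on the bare bench, then take every heat sink that lacks its middle fin out to the grey reject bin, leaving the sound ones fins up in the tray on the plate. Leave the other things on the bench alone.

Things in the scene. Friction and masses are not known exactly. Their poses are not given: they have to be found in the camera images.
- tray: Black plastic tray 64 (x) x 255 (y) x 16 mm high, about 110 g: walls 3, floor 3, inner depth 13; four cells at y = -94.5, -31.5, 31.5, 94.5 mm, dividers 3 thick and 9 high. Starts rim up, holding the heat sinks, y roughly along world y. Origin: centre of its underside; z out of its open top, rim plane at z = +16 mm.
- cover: Black plastic tray 64 (x) x 255 (y) x 16 mm high, about 110 g: walls 3, floor 3, inner depth 13; four cells at y = -94.5, -31.5, 31.5, 94.5 mm, dividers 3 thick and 9 high. Starts empty, rim down. Origin: centre of its RIM plane; z from rim to underside (at z = +16 mm), up while rim down. Rim to rim on the tray the pair is 32 mm thick; only the grip holds them together.
- sink_a: Aluminium heat sink 54 (x) x 38 (y) x 23 (z) mm, 80 g: 6 mm base plate, three 4 mm fins along x (sound). Origin: centre of the fin-tip plane; z points from fin tips to base, so it points down once the fins are up. Grip over the outer fins (38 mm in y); stands 10 mm proud of a tray's rim. Starts fins down in a tray cell, x across the tray; may be absent.
- sink_b: Aluminium heat sink 54 (x) x 38 (y) x 23 (z) mm, 80 g: 6 mm base plate, three 4 mm fins along x (sound). Origin: centre of the fin-tip plane; z points from fin tips to base, so it points down once the fins are up. Grip over the outer fins (38 mm in y); stands 10 mm proud of a tray's rim. Starts fins down in a tray cell, x across the tray; may be absent.
- gap_a: Aluminium heat sink 54 (x) x 38 (y) x 23 (z) mm, 80 g: 6 mm base plate, only two outer 4 mm fins along x, middle one missing (faulty). Origin: centre of the fin-tip plane; z points from fin tips to base, so it points down once the fins are up. Grip over the outer fins (38 mm in y); stands 10 mm proud of a tray's rim. Starts fins down in a tray cell, x across the tray; may be absent.
- gap_b: Aluminium heat sink 54 (x) x 38 (y) x 23 (z) mm, 80 g: 6 mm base plate, only two outer 4 mm fins along x, middle one missing (faulty). Origin: centre of the fin-tip plane; z points from fin tips to base, so it points down once the fins are up. Grip over the outer fins (38 mm in y); stands 10 mm proud of a tray's rim. Starts fins down in a tray cell, x across the tray; may be absent.
- slot (a point): Floor centre of the fixed turning stand's slot, 10 mm above the bench. Two cream jaws, 90 mm long in x, part a slot 38 mm wide across y, open at both x ends, 50 mm deep plus flared guides to 70 mm above this point (mouth 68 mm). Base 110 (x) x 90 (y) mm. It holds the capped pair upright on one end, its width along the slot's x. z up.
- plate_top (a point): Centre of the top face of the inspection plate, a bare steel plate 120 (x) by 300 (y) by 8 mm fixed on the bench; this point is 8 mm above the bench. z up.
- bin: The reject bin: an open grey plastic box 130 (x) by 170 (y) by 50 mm, walls and floor about 4 mm, loose on the bench. Origin: centre of its underside, z up. It may get knocked aside.
- screwdriver: A loose screwdriver 170 mm long on the bench, a bystander to leave alone. Origin: underside.
- flux: A small bottle, 34 mm across, 75 mm high on the bench, a bystander to leave alone. Origin: underside.
- reel: A solder reel 60 mm across, 40 mm high on the bench, a bystander to leave alone. Origin: underside.
- wrench: A small wrench 130 mm long on the bench, a bystander to leave alone. Origin: underside.
- tin: A flat tin 60 mm across, 35 mm high on the bench, a bystander to leave alone. Origin: underside.
- mug: A white mug, 76 mm across, 85 mm high on the bench, a bystander to leave alone. Origin: underside.
Things that resemble listed ones, but are neither listed nor needed, are in the scene too. Leave any brown or orange look-alike of the bin alone.

How it is judged:
By the outcome, as a careful person would: the job done as asked, in the order asked, and still so for the second after the job is handed in, with the robot touching nothing.
Of sink_a, sink_b, gap_a, gap_b only 3 to 4 are there at a start; the rules pass over those that are not, and their reading is None.
At some moment in a run one of bin may be knocked a few centimetres aside while the robot is not near it.
It also fails if it takes over 208 s, if anything falls off the work surface, if the arm or the gripper's body presses on something with over 40 N, if the wrist force passes 120 N, or if a joint passes its speed limit or range.

## Working session

There is one attempt and no reset: what is moved stays moved. The work goes in short steps, each a Python script; the robot and the scene stay as the last script left them, time stands still between calls to the robot, and variables do not carry over. Pictures are saved under pics/ and viewed, at most 14 in all, crops included, and the job is handed in when it is done.

```bash
ls; mkdir -p pics; python3 - <<'E'
from station import env, viewer
import cv2
for n in("top","scene"):
    im=viewer.camera(n); cv2.imwrite(f"pics/{n}0.png",im)
    p=viewer.camera_params(n); print(n,p)
print(viewer.camera_params("wrist"))
print(env.read_state())
E
```

```text
pics
top {'fx': 429.3872113967377, 'fy': 429.3872113967377, 'cx': 276.9385468136126, 'cy': 211.69193636401218, 'dist': array([-0.0820962,  0.       ,  0.       ,  0.       ,  0.       ]), 'pose': array([[ 1.77252833e-02,  9.93098610e-01, -1.15935179e-01,
         3.81092711e+02],
       [-9.99632461e-01,  1.52231600e-02, -2.24321005e-02,
        -1.13456583e+02],
       [-2.05123880e-02,  1.16290184e-01,  9.93003442e-01,
         1.15292431e+03],
       [ 0.00000000e+00,  0.00000000e+00,  0.00000000e+00,
         1.00000000e+00]])}
scene {'fx': 417.16779512735366, 'fy': 417.16779512735366, 'cx': 285.7342754010156, 'cy': 213.31682445391243, 'dist': array([-0.13109678,  0.        ,  0.        ,  0.        ,  0.        ]), 'pose': array([[-2.69171769e-01, -6.23861223e-01,  7.33719111e-01,
         1.28111005e+03],
       [ 9.63082709e-01, -1.70979695e-01,  2.07936624e-01,
         1.17647834e+02],
       [-4.27252724e-03,  7.62602858e-01,  6.46852863e-01,
         7.15311918e+02],
       [ 0.00000000e+00,  0.00000000e+00,  0.00000000e+00,
         1.00000000e+00]])}
{'fx': 306.265350738
[... 517 characters left out ...]
00e+00]])}
{'time_s': 0.1, 'qpos': array([ 1.22400840e+00,  4.23798576e-01,  1.63057207e+00, -4.04325579e-06,
        1.08860300e+00, -1.89889897e-02]), 'dq': array([-0.00194931, -0.00123095, -0.00192572,  0.00099766, -0.00217518,
       -0.00187945]), 'tau': array([ 5.43053793e-04, -5.45621681e+01, -2.74322069e+01,  6.46375492e-02,
        1.88738859e-02, -3.15442367e-05]), 'tool_pos': array([201.06737752, 591.37822281, 301.97433772]), 'orientation': array([ 1.63165683e-01,  9.86598441e-01, -6.79306172e-04, -1.23820375e-04]), 'force': array([-1.01360719,  0.76397069, -0.61216895]), 'wrist_torque': array([ 0.00782922,  0.04360214, -0.00679326]), 'grip_force': 0.0, 'width': 88.10641298415402}
```

View pics/top0.png

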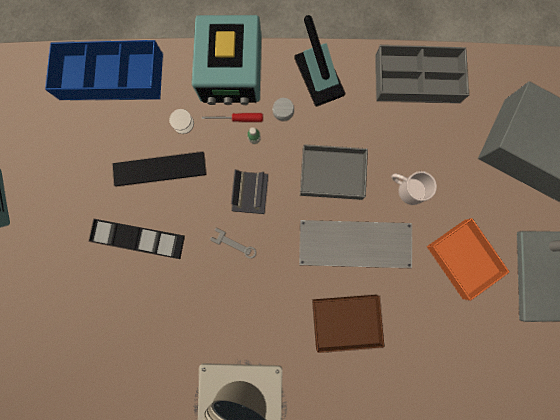

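View pics/scene0.png

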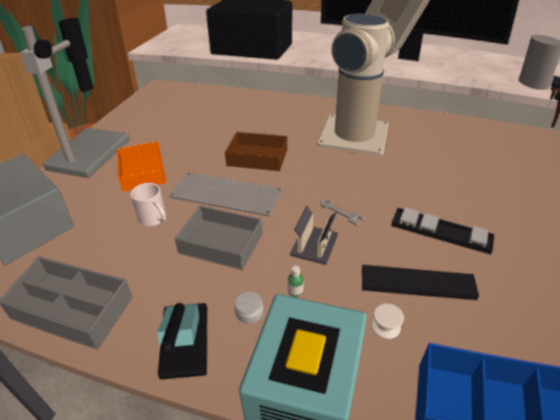

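Top view: filled tray at about (137,239) with 3 sinks, cover at (159,169), stand at (249,190), plate at (355,244), grey bin at (335,171). The wrench lies at (235,242), close to the stand. I'll get coarse positions first.

```bash
cat > h.py <<'E'
from station import env, set_gripper, viewer, workorder
import numpy as np, cv2
from scipy.spatial.transform import Rotation as R
def snap(n):
    p=viewer.camera_params(n); s=env.read_state(); im=viewer.camera(n)
    if n=="wrist":
        T=np.eye(4);T[:3,:3]=R.from_quat(s["orientation"]).as_matrix();T[:3,3]=s["tool_pos"]
        P=T@p["tool_from_camera"]
    else: P=p["pose"]
    K=np.array([[p["fx"],0,p["cx"]],[0,p["fy"],p["cy"]],[0,0,1]])
    return im,(K,np.array(p["dist"]),P)
def world(c,px,z):
    K,d,P=c
    u=cv2.undistortPoints(np.array(px,float).reshape(-1,1,2),K,d).reshape(-1,2)
    r=np.c_[u[:,0],-u[:,1],-np.ones(len(u))]@P[:3,:3].T
    return P[:3,3]+r*((z-P[2,3])/r[:,2])[:,None]
def pix(c,w):
    K,d,P=c
    q=(np.array(w,float).reshape(-1,3)-P[:3,3])@P[:3,:3]
    return cv2.projectPoints(q*[1,-1,-1],np.zeros(3),np.zeros(3),K,d)[0].reshape(-1,2)
def rect_fit(pts):
    "centre, yaw of the long axis, sizes from world xy points"
    (cx,cy),(w,h),a=cv2.minAreaRect(np.array(pts,np.float32))
    if w>h: w,h,a=h,w,a+90
    yaw=np.radians(a+90); yaw=(yaw+np.pi/2)%np.pi-np.pi/2   # direction of the long side
    return np.array([cx,cy]),yaw,(h,w)
def Q(zdir,ydir):
    "quaternion with tool z and tool y as given"
    z=np.array(zdir,float);z/=np.linalg.norm(z);y=np.array(ydir,float);y-=z*(y@z);y/=np.linalg.norm(y)
    return R.from_matrix(np.c_[np.cross(y,z),y,z]).as_quat()
def st():
    s=env.read_state(); return round(s["time_s"],1),np.round(s["tool_pos"],1),np.round(s["width"],1),np.round(s["force"],1),round(float(s["grip_force"]),1)
E
python3 - <<'E'
from h import *
im,c=snap("top")
for n,p,z in [("tray",(137,239),16),("cover",(159,169),16),("slot",(249,190),10),("plate",(355,244),8),("bin",(335,171),0),("wrench",(235,242),3),("flux",(253,134),40),("mug",(415,187),40),("brown",(348,322),20)]:
    print(n,world(c,p,z)[0].round())
g=im.max(2)
for n,box in [("tray",(80,210,195,265)),("cover",(105,145,213,192))]:
    x0,y0,x1,y1=box
    m=(g[y0:y1,x0:x1]<50)
    ys,xs=np.nonzero(cv2.morphologyEx(m.astype(np.uint8),cv2.MORPH_OPEN,np.ones((3,3))))
    print(n,rect_fit(world(c,np.c_[xs+x0,ys+y0],16)[:,:2]))
s=np.array([520,40,130])
for zd in ([0,1,0],[0,-1,0]):
  for yd in ([1,0,0],[-1,0,0]):
    print(zd,yd,[env.ik(list(np.array([x,y,147])-61*np.array(zd)),Q(zd,yd)) for x,y in [(510,40)]])
E
```

```text
tray [434. 287.  16.]
cover [626. 237.  16.]
slot [572. -11.  10.]
plate [ 431. -297.    8.]
bin [ 630. -244.    0.]
wrench [432.  24.   3.]
flux [719. -20.  40.]
mug [ 582. -451.   40.]
brown [ 229. -277.   20.]
tray (array([436.40814209, 290.22116089]), np.float64(1.4034050675326748), (257.1132507324219, 61.06962966918945))
cover (array([627.32208252, 238.14019775]), np.float64(-1.4354621617523389), (254.41897583007812, 64.63338470458984))
[0, 1, 0] [1, 0, 0] [array([-0.4777339 ,  0.97699239,  1.7980597 ,  1.12056346,  1.73632652,
       -1.24224406])]
[0, 1, 0] [-1, 0, 0] [array([-0.4777339 ,  0.97699239,  1.7980597 ,  1.12056346,  1.73632652,
        1.8993486 ])]
[0, -1, 0] [1, 0, 0] [array([ 0.55561446,  0.99497561,  1.70880025, -1.05856084,  1.79632936,
        1.19227384])]
[0, -1, 0] [-1, 0, 0] [array([ 0.55561446,  0.99497561,  1.70880025, -1.05856084,  1.79632936,
       -1.94931881])]
```

```bash
python3 - <<'E'
from h import *
def look(name,xy,yaw,z=300):
    yd=[np.cos(yaw),np.sin(yaw),0]
    o=Q([0,0,-1],yd); j=env.ik([*xy,z],o); o2=Q([0,0,-1],-np.array(yd)); j2=env.ik([*xy,z],o2)
    q=env.read_state()["qpos"]
    if j is None or (j2 is not None and abs(j2[5])<abs(j[5])): o=o2;j=j2
    env.reach([*xy,z],o); im,c=snap("wrist"); cv2.imwrite(f"pics/w_{name}.png",im); np.savez(f"c_{name}.npz",*c); print(name,j.round(2),st()); return im,c
def fit(im,c,ctr,yaw,z):
    m=(im.max(2)<55).astype(np.uint8)
    corners=[]
    u=np.array([np.cos(yaw),np.sin(yaw)]);v=np.array([-u[1],u[0]])
    poly=[[*(np.array(ctr)+a*u*145+b*v*45),z] for a,b in((1,1),(1,-1),(-1,-1),(-1,1))]
    k=np.zeros_like(m);cv2.fillPoly(k,[pix(c,poly).astype(int)],1)
    ys,xs=np.nonzero(cv2.morphologyEx(m&k,cv2.MORPH_OPEN,np.ones((3,3))))
    return rect_fit(world(c,np.c_[xs,ys],z)[:,:2])
im,c=look("tray",(436,290),1.4034-np.pi/2); print(fit(im,c,(436,290),1.4034,16))
im,c=look("cover",(627,238),-1.4354+np.pi/2); print(fit(im,c,(627,238),-1.4354,16))
im,c=look("slot",(560,-11),0)
cv2.imwrite("pics/v1.png",np.hstack([cv2.resize(cv2.imread(f"pics/w_{n}.png"),(400,300)) for n in("tray","slot")]))
E
```

```text
tray [ 0.56  0.28  1.86 -0.    1.01  0.73] (1.6, array([435.7, 290.9, 300. ]), np.float64(87.7), array([-0.4, -0.7, -0. ]), 0.0)
(array([432.95153809, 291.32937622]), np.float64(1.406912051214146), (252.15408325195312, 61.656959533691406))
cover [ 0.35  0.49  1.52 -0.    1.13  0.21] (2.5, array([625.6, 238.9, 299.7]), np.float64(87.9), array([ 0.1, -0.1,  0.2]), 0.0)
(array([625.16033936, 239.05960083]), np.float64(-1.4348050683652538), (251.614990234375, 61.65895080566406))
slot [-0.04  0.33  1.78 -0.    1.03 -0.04] (3.5, array([560.6,  -9.8, 300.2]), np.float64(87.7), array([ 0.3, -0.8,  1. ]), 0.0)
```

View pics/v1.png

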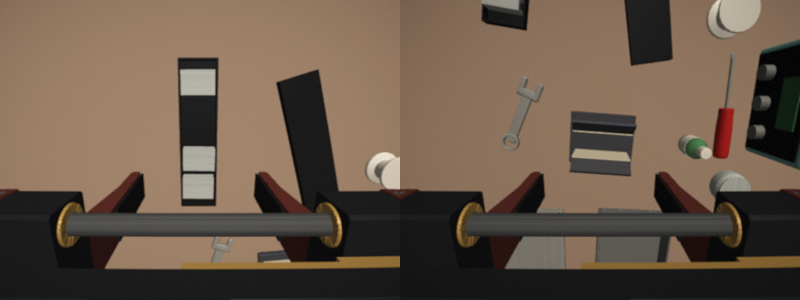

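View pics/w_slot.png

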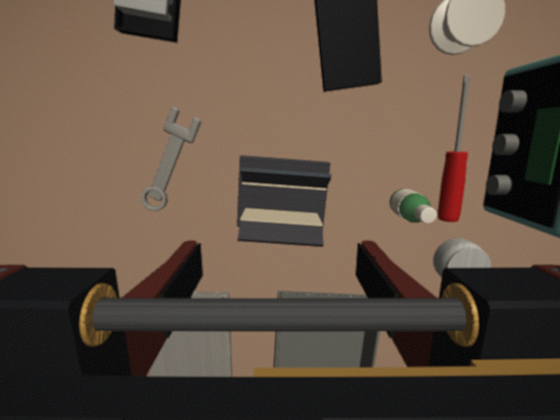

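The tray fit agrees between the two views to within about 3 mm. The stand in the wrist view spans (237–330, 157–245), and it needs a view from straight above.

```bash
python3 - <<'E'
from h import *
c=[np.load("c_slot.npz")[k] for k in("arr_0","arr_1","arr_2")]
s=world(c,(283,203),10)[0]; print(s, c[2][:3,3])
o=env.read_state()["orientation"]
d=c[2][:3,3]-env.read_state()["tool_pos"]
t=np.array([s[0]-d[0],s[1]-d[1]-20,260]); env.reach(t,o)
im,c=snap("wrist"); np.savez("c_slot2.npz",*c); p=pix(c,s)[0]; print(p,c[2][:3,3])
x,y=int(p[0]-80),int(p[1]-70); x=max(x,0);y=max(y,0)
crop=im[y:y+150,x:x+180]; print(x,y)
cv2.imwrite("pics/slotcrop.png",cv2.resize(crop,None,fx=4,fy=4,interpolation=cv2.INTER_CUBIC))
E
```

```text
[564.86193798 -23.66745421  10.        ] [559.25338261  57.61997888 383.88271858]
[278.40326238 116.80828391] [565.37043849 -43.09053002 342.9615678 ]
198 46
```

View pics/slotcrop.png

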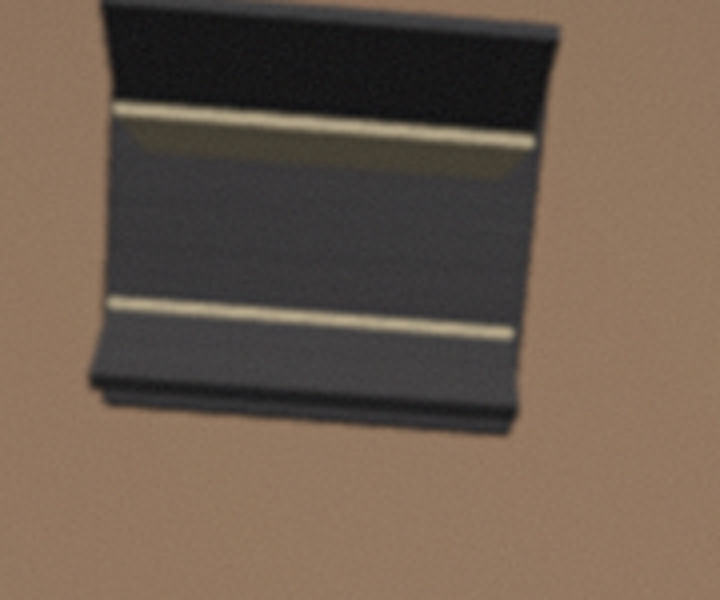

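```bash
python3 - <<'E'
from h import *
from scipy.optimize import least_squares
c=[np.load("c_slot2.npz")[k] for k in("arr_0","arr_1","arr_2")]
# pixel(full) of strip ends; inner edges at jaw top z=60, and outer flare rims at z=80
f=lambda a:np.array(a)/4+[198,46]
P=dict(ul=(114,115),ur=(535,150),ll=(108,297),lr=(515,327))
for z in(60,):
  w={k:world(c,f(v),z)[0][:2] for k,v in P.items()}
  print(z,{k:v.round(1) for k,v in w.items()})
  print("len",np.linalg.norm(w["ul"]-w["ur"]),np.linalg.norm(w["ll"]-w["lr"]),"wid",np.linalg.norm(w["ul"]-w["ll"]),np.linalg.norm(w["ur"]-w["lr"]))
  print("ctr",sum(w.values())/4, "yaw",[np.degrees(np.arctan2(*(w[b]-w[a])[::-1])) for a,b in(("ul","ur"),("ll","lr"))])
for z in(80,):
  a=[world(c,f(v),z)[0][:2].round(1) for v in((103,5),(558,30),(93,376),(517,404))];print(a,np.mean(a,0))
a=[world(c,f(v),0)[0][:2].round(1) for v in((103,402),(508,432))];print("base edge",a)
E
```

```text
60 {'ul': array([520.4,   8. ]), 'ur': array([611. ,   1.1]), 'll': array([517.6, -29.5]), 'lr': array([608. , -35.8])}
len 90.81274935018918 90.62446890987192 wid 37.61320744627284 37.01680404611028
ctr [564.24640309 -14.06664757] yaw [np.float64(-4.399511706362743), np.float64(-4.022439799212114)]
[array([522.2,  24.5]), array([611.4,  20. ]), array([517.2, -46.3]), array([606., -52.])] [564.2  -13.45]
base edge [array([505. , -54.2]), array([616.2, -62.2])]
```

Slot: (564.2, -14.0), yaw -4.2°, and the widths match the 38 × 90 given. Next I squeeze the tray to centre it, then pick up the cover and cap the tray.

```bash
python3 - <<'E'
from h import *
def dn(yaw): return Q([0,0,-1],[np.cos(yaw),np.sin(yaw),0])
T=np.array([433,291.3]);ty=1.4069-np.pi/2; C=np.array([625.2,239.1]);cy=-1.4348+np.pi/2
env.reach([*T,160],dn(ty)); env.move_l([*T,86],rate=120); set_gripper(50); print("sq",st()); set_gripper(88); env.move_l([*T,180],rate=200)
env.reach([*C,160],dn(cy)); env.move_l([*C,85],rate=120); set_gripper(50); print("cov",st())
env.move_l([*C,180],rate=150)
env.reach([*T,180],dn(ty)); env.move_l([*T,125],rate=100); 
im,c=snap("wrist"); cv2.imwrite("pics/w_precap.png",im); print(st())
E
```

```text
sq (7.0, array([433.4, 291.5,  86.5]), np.float64(63.7), array([-0.4, -0.6,  6.1]), 30.0)
cov (10.3, array([625.6, 239.2,  85.6]), np.float64(63.8), array([ 0. , -0.8,  3.3]), 30.0)
(12.6, array([433.5, 291.4, 125.4]), np.float64(63.4), array([-1.2, -0.4, -0.7]), 30.0)
```

View pics/w_precap.png

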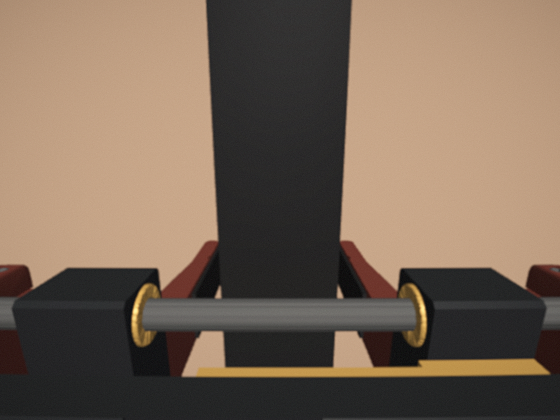

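The cover is held straight and it hides the tray. I'll lower it and squeeze the pair together.

```bash
python3 - <<'E'
from h import *
p=env.read_state()["tool_pos"]
hit=env.move_l([p[0],p[1],99.5],rate=25,f_stop=6); print(hit,st())
set_gripper(88); print(st())
env.move_l([p[0],p[1],84.5],rate=60,f_stop=15); set_gripper(50); print("pair",st()); set_gripper(88)
env.move_l([p[0],p[1],260],rate=250)
T=p[:2]; u=np.array([-np.sin(-.1639),np.cos(-.1639)])
env.move_l([p[0]+0,p[1]-30,300],rate=200)
im,c=snap("wrist"); cv2.imwrite("pics/w_cap.png",im[0:300]); im,_=snap("scene"); cv2.imwrite("pics/s_cap.png",cv2.resize(im[180:280,360:520],None,fx=4,fy=4,interpolation=cv2.INTER_CUBIC))
E
```

```text
True (13.5, array([433.3, 291.4, 101.5]), np.float64(63.7), array([-0.7,  0. ,  5.2]), 30.0)
(14.1, array([432.9, 291.1, 101.1]), np.float64(87.6), array([-0.5,  0.2, -0.2]), 0.0)
pair (15.0, array([433.6, 291.5,  84.7]), np.float64(63.9), array([0.2, 0.6, 1.5]), 30.0)
```

View pics/s_cap.png

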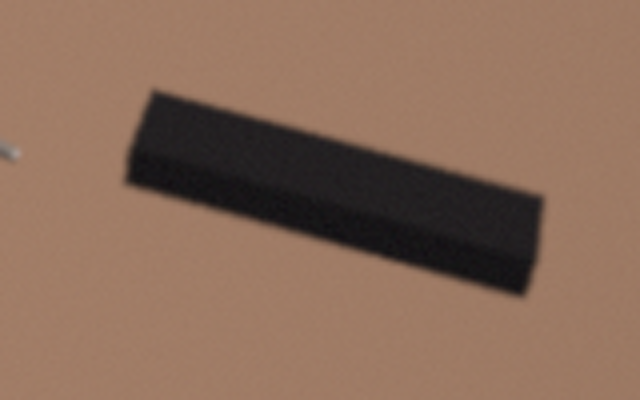

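The tray is capped rim to rim: contact was 15.9 mm above the bench and the picture shows one even closed block. Now I check the turning path.

```bash
cat >> h.py <<'E'
S=np.array([564.2,-14.0,10]); sa=np.radians(-4.2); sx=np.array([np.cos(sa),np.sin(sa),0]); sy=np.array([-np.sin(sa),np.cos(sa),0]); up=np.array([0,0,1.])
def tilt(side,deg,ysign=1):
    "tool direction: deg=0 down, 90 horizontal along side*sy; closing axis sx"
    a=np.radians(deg); return Q(-np.cos(a)*up+np.sin(a)*side*sy,ysign*sx)
E
python3 - <<'E'
from h import *
A=68.5
for side in(-1,1):
  for h in(270,200,137.5):
    p=S-A*side*sy; p=[p[0],p[1],h]
    for s in(1,-1):
      print(side,h,s,(lambda j: None if j is None else j.round(2))(env.ik(p,tilt(side,90,s))))
  print("45",env.ik([530,-14-side*60,320],tilt(side,45)))
im,c=snap("top")
g=cv2.cvtColor(im,cv2.COLOR_BGR2GRAY)[205:285,285:425]
cv2.imwrite("pics/plate.png",cv2.resize(im[130:285,285:425],None,fx=4,fy=3.8,interpolation=cv2.INTER_CUBIC))
E
```

```text
-1 270 1 [ 0.43  0.82  1.65 -1.16  1.88  0.96]
-1 270 -1 [ 0.43  0.82  1.65 -1.16  1.88 -2.18]
-1 200 1 [ 0.43  0.93  1.63 -1.14  1.84  1.05]
-1 200 -1 [ 0.43  0.93  1.63 -1.14  1.84 -2.09]
-1 137.5 1 [ 0.43  1.04  1.6  -1.12  1.81  1.12]
-1 137.5 -1 [ 0.43  1.04  1.6  -1.12  1.81 -2.02]
45 [ 0.34590867  0.42059267  1.76798039 -0.71550081  1.394941    0.7132399 ]
1 270 1 [-0.54  0.79  1.72  1.18  1.84 -0.99]
1 270 -1 [-0.54  0.79  1.72  1.18  1.84  2.15]
1 200 1 [-0.54  0.91  1.7   1.16  1.8  -1.09]
1 200 -1 [-0.54  0.91  1.7   1.16  1.8   2.06]
1 137.5 1 [-0.54  1.02  1.66  1.15  1.77 -1.16]
1 137.5 -1 [-0.54  1.02  1.66  1.15  1.77  1.99]
45 [-0.44824079  0.40556138  1.79275553  0.73736761  1.36376849 -0.69244539]
```

View pics/plate.png

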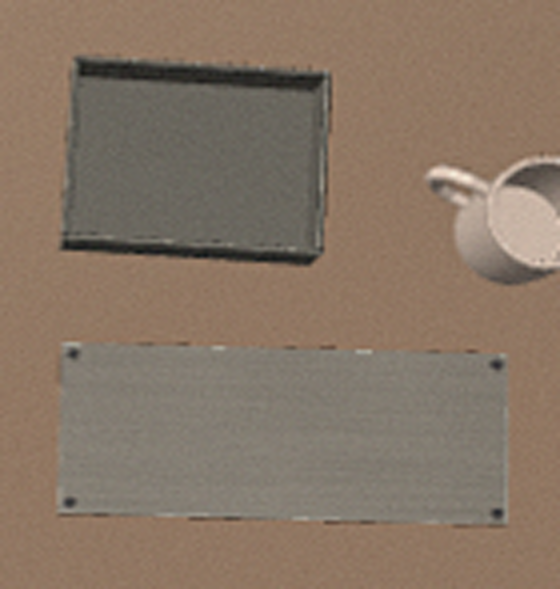

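In the crop the plate's corners are (63,344), (507,355), (506,523) and (58,513), and the bin sits above it. IK is fine on both sides of the stand, so I grip the pair, turn it a quarter and stand it in the slot.

```bash
python3 - <<'E'
from h import *
im,c=snap("top")
w=world(c,np.array([(63,344),(507,355),(506,523),(58,513)])/[4,3.8]+[285,130],8); print(w.round(1),w.mean(0).round(1),rect_fit(w[:,:2]))
T=[433.4,291.4]; o=Q([0,0,-1],[np.cos(-.1639),np.sin(-.1639),0])
env.reach([*T,160],o); env.move_l([*T,84.5],rate=120,f_stop=15); set_gripper(50); print(st())
env.move_l([*T,120],rate=50); env.move_l([*T,250],rate=150); print(st())
env.reach([500,120,320],tilt(-1,30)); env.reach([530,80,320],tilt(-1,60))
p=S+68.5*sy; env.reach([p[0],p[1],275],tilt(-1,90)); env.hold(.3); print(st(),env.read_state()["qpos"].round(2))
im,_=snap("scene"); cv2.imwrite("pics/s_up.png",im)
E
```

```text
[[ 491.9 -151.8    8. ]
 [ 488.6 -449.7    8. ]
 [ 370.8 -447.3    8. ]
 [ 373.6 -149.9    8. ]] [ 431.3 -299.6    8. ] (array([ 431.1177063 , -299.76834106]), np.float64(1.5597415451099774), (298.5345764160156, 118.36325073242188))
(18.9, array([433.6, 291.5,  85. ]), np.float64(63.5), array([-0.5,  0.4,  6.6]), 30.0)
(20.8, array([432.9, 291.1, 249.1]), np.float64(64.0), array([-0.2,  0.6, -5.6]), 30.0)
(22.9, array([569.3,  54.6, 277.4]), np.float64(64.2), array([-0.7, -0.6, -4.5]), 30.0) [ 0.43  0.8   1.66 -1.16  1.88  0.96]
```

View pics/s_up.png

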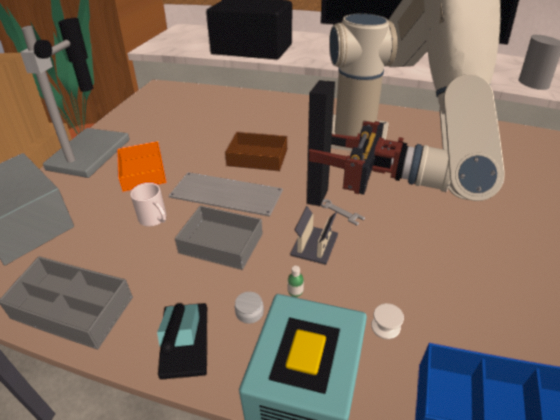

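The pair is upright at (320,145), held closed, with the full weight on the gripper. Lowering it into the stand.

```bash
python3 - <<'E'
from h import *
p=S+68.5*sy; o=tilt(-1,90)
env.move_l([p[0],p[1],215],o,rate=80); print(st())
h=env.move_l([p[0],p[1],134],rate=30,f_stop=6); print(h,st())
env.hold(.2)
im,_=snap("scene"); cv2.imwrite("pics/s_slot.png",cv2.resize(im[60:280,250:480],None,fx=2.6,fy=2.6,interpolation=cv2.INTER_CUBIC)); print(st())
E
```

```text
(23.8, array([569.4,  54.3, 215.2]), np.float64(63.9), array([ 0.6,  0.5, -3.8]), 30.0)
True (26.1, array([569.1,  54.4, 137.6]), np.float64(64.3), array([0.6, 2.2, 4.5]), 30.0)
(26.4, array([569.1,  54.4, 137.6]), np.float64(63.9), array([-0.4,  1.9,  6.2]), 30.0)
```

View pics/s_slot.png

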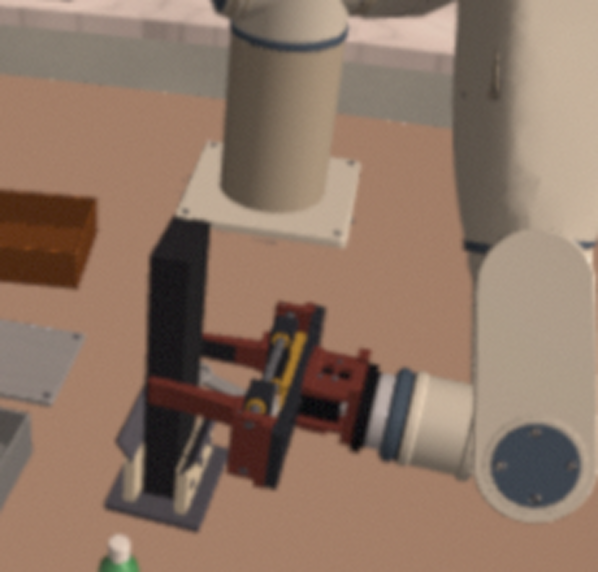

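It bottomed out at 137.6 mm against an expected 137.5. I'll release, move round to the other side, and check with the cameras.

```bash
python3 - <<'E'
from h import *
p=S+68.5*sy; o=tilt(-1,90)
set_gripper(88); print(st())
p2=S+180*sy; env.move_l([p2[0],p2[1],138],rate=120)
env.move_l([p2[0],p2[1],330],rate=250)
p3=S+40*sy
env.reach([p3[0],p3[1],440],tilt(-1,20)); env.reach([S[0],S[1]-60,440],tilt(1,20))
p4=S-180*sy; env.reach([p4[0],p4[1],330],tilt(1,90)); print(st())
im,_=snap("scene"); env.move_l([p4[0],p4[1],200],rate=200)
w,c=snap("wrist"); np.savez("c_reg.npz",*c); print(st())
a=cv2.resize(im[60:280,250:480],(400,400)); b=cv2.resize(w,(400,300)); b=np.vstack([b,np.zeros((100,400,3),np.uint8)])
cv2.imwrite("pics/reg.png",np.hstack([a,b])); cv2.imwrite("pics/w_reg.png",w)
E
```

```text
(27.0, array([568.7,  54.1, 136.1]), np.float64(87.8), array([ 0.7, -0.4, -0.1]), 0.0)
(31.2, array([ 551.7, -191.5,  329.5]), np.float64(87.8), array([0.1, 0.4, 0.3]), 0.0)
(32.1, array([ 551.5, -193.5,  201.6]), np.float64(87.9), array([0.8, 0.2, 0.3]), 0.0)
```

View pics/reg.png

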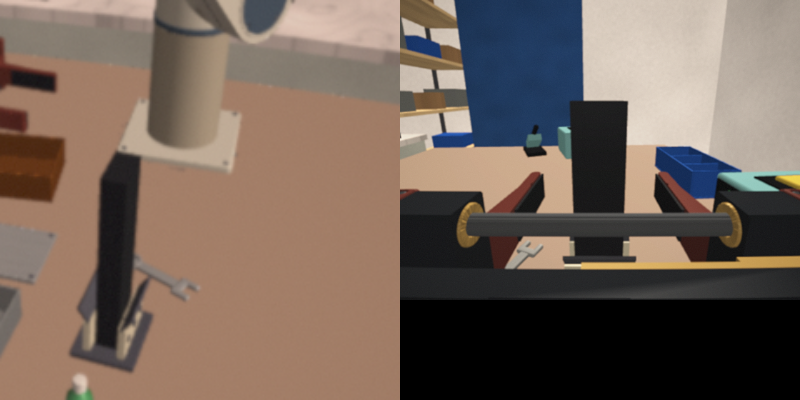

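The pair stands almost plumb in the stand and looks closed (scene crop left edge (103,180) to (97,345)). I grip it from the -y side, lift, and swing it down over the plate.

```bash
python3 - <<'E'
from h import *
o=tilt(1,90); q=S-180*sy; p=S-67*sy
env.move_l([q[0],q[1],138],o,rate=150); print(env.move_l([p[0],p[1],138],o,rate=90,f_stop=12),st())
set_gripper(50); print(st())
env.move_l([p[0],p[1],165],rate=40); print(st()); env.move_l([p[0],p[1],300],rate=120); print(st())
env.reach([530,-130,330],tilt(1,60)); env.reach([480,-220,330],tilt(1,30))
od=Q([0,0,-1],[np.cos(-.011),np.sin(-.011),0])
env.reach([431.2,-299.7,200],od); env.hold(.2); print(st())
im,_=snap("scene"); cv2.imwrite("pics/s_pl.png",cv2.resize(im[60:280,100:370],None,fx=2.6,fy=2.6,interpolation=cv2.INTER_CUBIC))
E
```

```text
False (34.1, array([559.4, -81.3, 138. ]), np.float64(88.0), array([ 0.3, -0.7, -0. ]), 0.0)
(34.6, array([559.2, -80.9, 138. ]), np.float64(63.5), array([-0.9, -0.6,  0.7]), 30.0)
(35.4, array([559.3, -80.8, 165. ]), np.float64(64.0), array([ 0.2,  0.3, -4.5]), 30.0)
(36.7, array([559.1, -80.7, 299.3]), np.float64(63.6), array([ 0.6, -0.5, -4. ]), 30.0)
(38.6, array([ 431.9, -299.8,  200.6]), np.float64(63.5), array([-0.1,  0.6, -4.2]), 30.0)
```

View pics/s_pl.png

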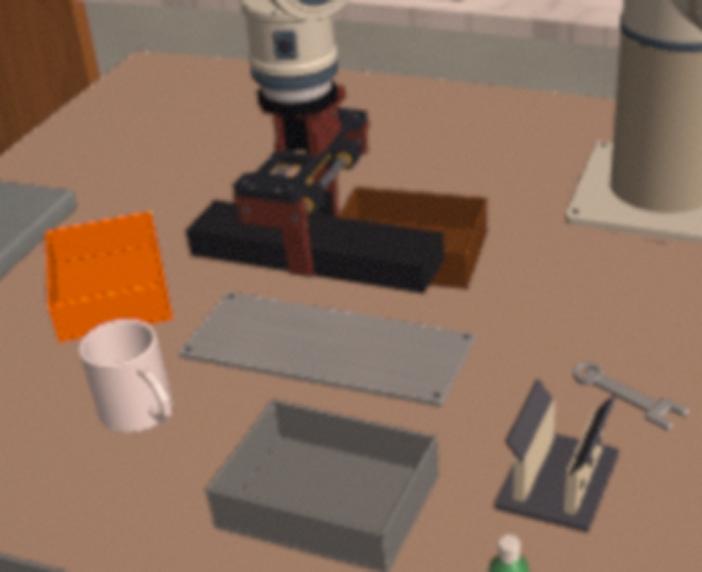

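The closed pair hangs level over the plate. Lowering it.

```bash
python3 - <<'E'
from h import *
xy=[431.2,-299.7]
env.move_l([*xy,110],rate=100); print(env.move_l([*xy,88.8],rate=20,f_stop=3),st())
z=env.read_state()["tool_pos"][2]
print(env.move_l([*xy,max(z-3,88.8)],rate=15,f_stop=8),st())
set_gripper(88); env.hold(.3); print(st())
env.move_l([*xy,200],rate=150)
# regrip upper tray only : tips above 24+2
im,_=snap("scene"); cv2.imwrite("pics/s_pl2.png",cv2.resize(im[140:240,150:300],None,fx=4.5,fy=4.5,interpolation=cv2.INTER_CUBIC))
E
```

```text
True (40.6, array([ 431.1, -299.6,   91. ]), np.float64(63.9), array([-0.1,  0.3,  4.4]), 30.0)
True (40.8, array([ 431.3, -299.8,   90.8]), np.float64(64.0), array([0.6, 0.8, 5. ]), 30.0)
(41.7, array([ 430.5, -299.3,   90. ]), np.float64(88.1), array([0.3, 0.7, 0.3]), 0.0)
```

View pics/s_pl2.png

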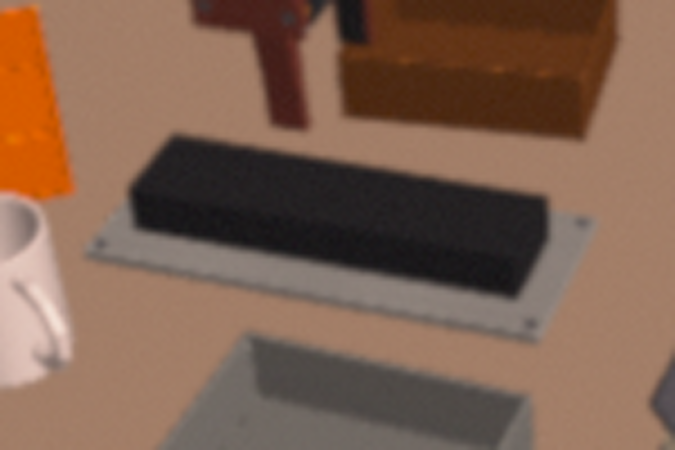

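The pair lies flat and wholly on the plate. I lift off the upper, emptied tray and lay it at the tray's old spot on the bare bench, then look at the sinks.

```bash
python3 - <<'E'
from h import *
xy=[431.2,-299.7]
env.move_l([*xy,108],rate=100,f_stop=10); set_gripper(50); print(st())
env.move_l([*xy,150],rate=40); env.hold(.2); print(st()); env.move_l([*xy,260],rate=150)
o=Q([0,0,-1],[np.cos(-.1639),np.sin(-.1639),0])
env.reach([433.4,291.4,220],o); env.move_l([433.4,291.4,105],rate=120); print(env.move_l([433.4,291.4,82],rate=25,f_stop=4),st())
set_gripper(88); env.move_l([433.4,291.4,200],rate=200)
od=Q([0,0,-1],[np.cos(-.011),np.sin(-.011),0])
env.reach([431.2,-350,260],od); im,c=snap("wrist"); np.savez("c_s.npz",*c); cv2.imwrite("pics/w_s.png",im); t,_=snap("top"); cv2.imwrite("pics/t_s.png",t)
cv2.imwrite("pics/v_s.png",cv2.resize(im[0:300,130:430],(600,600),interpolation=cv2.INTER_CUBIC)); print(st())
E
```

```text
(44.2, array([ 431.4, -299.8,  108.4]), np.float64(63.6), array([-0.9,  0.5,  4.6]), 30.0)
(45.6, array([ 431.1, -299.6,  149.8]), np.float64(63.5), array([-0.7,  1.2, -0.6]), 30.0)
True (50.5, array([433.3, 291.3,  84.2]), np.float64(63.7), array([-0.2, -0.6,  3.8]), 30.0)
(54.2, array([ 431.6, -349.3,  259.9]), np.float64(87.8), array([ 0.6,  0. , -0.5]), 0.0)
```

View pics/v_s.png

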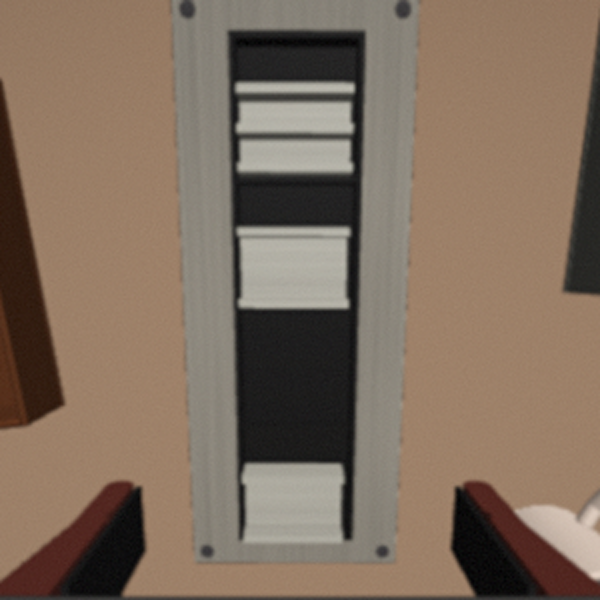

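The wrist view shows three fins on the top sink (rows 88, 128, 168): sound. The second (fins at 232 and 303) and third (474 and 540) lack the middle fin. I've used the picture allowance, so I'll locate the bin and check the rest numerically.

```bash
cat >> h.py <<'E'
def binpos():
    "bin centre in world xy: initial estimate + template shift in the top camera"
    ref=cv2.imread("pics/top0.png"); im,c=snap("top")
    t=ref[138:205,296:373]; r=cv2.matchTemplate(im,t,cv2.TM_CCOEFF_NORMED); _,v,_,l=cv2.minMaxLoc(r)
    d=np.array(l)-[296,138]
    k=np.array([(75,57),(330,72),(323,252),(63,240)])/[4,3.8]+[285,130]
    w=world(c,k+d,50)[:,:2]; return w.mean(0),d,v,rect_fit(w)
E
python3 - <<'E'
from h import *
print(binpos())
c=[np.load("c_s.npz")[k] for k in("arr_0","arr_1","arr_2")]
im=cv2.imread("pics/w_s.png")
for k in((294,227,308),(293,463,543),(295,83,173)):
    a=world(c,np.array([(k[0],k[1]),(k[0],k[2])])/2+[130,0],34); print(a.round(1),a.mean(0).round(1),np.linalg.norm(a[0]-a[1]))
# brightness along the centre lines of sinks 2 and 3
g=im.max(2)
for x in (270,278,286): print(x,g[108:158:1,x].tolist(),g[228:275,x].tolist())
E
```

```text
(array([ 646.63079145, -213.42772806]), array([ -9, -10]), 0.9381467700004578, (array([ 646.05761719, -213.54016113]), np.float64(1.5226174789884368), (169.38433837890625, 129.78628540039062)))
[[ 429.6 -260.7   34. ]
 [ 429.1 -299.1   34. ]] [ 429.3 -279.9   34. ] 38.418340177776564
[[ 427.6 -379.7   34. ]
 [ 427.1 -425.7   34. ]] [ 427.4 -402.7   34. ] 45.94107755797921
[[ 430.8 -197.6   34. ]
 [ 430.3 -236.3   34. ]] [ 430.6 -217.    34. ] 38.7357921200072
270 [34, 31, 33, 33, 54, 111, 161, 180, 176, 152, 137, 159, 179, 179, 181, 181, 183, 180, 177, 179, 178, 177, 178, 179, 180, 178, 176, 176, 176, 177, 174, 171, 174, 173, 170, 174, 175, 177, 174, 177, 176, 174, 175, 180, 179, 161, 97, 38, 27, 30] [27, 26, 40, 93, 149, 163, 163, 164, 164, 166, 168, 172, 174, 175, 172, 172, 174, 171, 173, 175, 176, 175, 170, 170, 168, 170, 168, 168, 165, 169, 170, 172, 170, 171, 166, 161, 164, 165, 165, 165, 171, 174, 167, 156, 137, 135, 134]
278 [35, 32, 32, 33, 54, 110, 161, 181, 177, 154, 136, 158, 176, 180, 179, 179, 183, 180, 178, 177, 177, 178, 177, 179, 179, 180, 177, 177, 177, 175, 175, 174, 174, 171, 172, 176, 176, 177, 173, 178, 177, 173, 175, 180, 180, 163, 96, 39, 26, 30] [27, 27, 40, 95, 148, 165, 162, 166, 163, 168, 169, 172, 174, 174, 171, 170, 170, 175, 172, 174, 175, 172, 172, 171, 170, 168, 169, 168, 168, 170, 171, 173, 171, 169, 166, 162, 162, 169, 163, 166, 172, 173, 171, 154, 139, 133, 137]
286 [36, 35, 33, 30, 55, 112, 159, 180, 176, 154, 134, 159, 176, 178, 178, 182, 183, 180, 179, 177, 177, 177, 180, 179, 180, 180, 174, 178, 174, 176, 174, 176, 174, 173, 172, 174, 173, 174, 174, 174, 176, 171, 176, 181, 181, 163, 95, 36, 29, 30] [25, 26, 41, 95, 148, 165, 163, 165, 165, 166, 172, 174, 174, 173, 171, 169, 168, 171, 172, 173, 176, 170, 169, 172, 169, 167, 168, 167, 170, 171, 170, 171, 171, 169, 163, 163, 164, 164, 164, 163, 172, 175, 168, 152, 138, 133, 133]
```

The bin has been knocked to about (646.6, -213.4). The third sink was seen obliquely, so I take the camera directly above it and check the brightness profile.

```bash
python3 - <<'E'
from h import *
od=Q([0,0,-1],[np.cos(-.011),np.sin(-.011),0])
env.reach([429,-472,260],od); im,c=snap("wrist"); print(c[2][:3,3].round())
g=im.max(2)
for n,yc,x in(("s3",-407,429),("s2",-280,429),("s1",-217,429)):
    ys=np.arange(yc+30,yc-31,-1.)
    P=pix(c,[[x,y,34] for y in ys]); print(n,P[0].round(),P[-1].round(),[(int(y),int(v)) for y,v in zip(ys,cv2.remap(g,P[:,0].astype(np.float32),P[:,1].astype(np.float32),1).ravel())])
# transverse extent of s3
xs=np.arange(390,470,2.);P=pix(c,[[x,-407,34] for x in xs]);print([(int(a),int(v)) for a,v in zip(xs,cv2.remap(g,P[:,0].astype(np.float32),P[:,1].astype(np.float32),1).ravel())])
E
```

```text
[ 428. -405.  343.]
s3 [279. 106.] [280. 169.] [(-377, 29), (-378, 30), (-379, 31), (-380, 32), (-381, 30), (-382, 31), (-383, 30), (-384, 27), (-385, 39), (-386, 92), (-387, 145), (-388, 161), (-389, 156), (-390, 139), (-391, 139), (-392, 154), (-393, 162), (-394, 160), (-395, 163), (-396, 165), (-397, 164), (-398, 160), (-399, 160), (-400, 160), (-401, 160), (-402, 161), (-403, 162), (-404, 162), (-405, 160), (-406, 159), (-407, 157), (-408, 158), (-409, 159), (-410, 157), (-411, 155), (-412, 156), (-413, 154), (-414, 155), (-415, 158), (-416, 157), (-417, 159), (-418, 160), (-419, 156), (-420, 154), (-421, 160), (-422, 163), (-423, 160), (-424, 134), (-425, 83), (-426, 56), (-427, 85), (-428, 115), (-429, 123), (-430, 123), (-431, 122), (-432, 123), (-433, 123), (-434, 122), (-435, 120), (-436, 123), (-437, 122)]
s2 [277. -47.] [278.  29.] [(-250, 0), (-251, 0), (-252, 0), (-253, 0), (-254, 0), (-255, 0), (-256, 0), (-257, 0), (-258, 0), (-259, 0), (-260, 0), (-261, 0), (-262, 0), (-263, 0), (-264, 0), (-265, 0), (-266, 0), (-267, 0), (-268, 0), (-269, 0), (-270, 0), (-271, 0), (-
[... 940 characters left out ...]
 0), (-228, 0), (-229, 0), (-230, 0), (-231, 0), (-232, 0), (-233, 0), (-234, 0), (-235, 0), (-236, 0), (-237, 0), (-238, 0), (-239, 0), (-240, 0), (-241, 0), (-242, 0), (-243, 0), (-244, 0), (-245, 0), (-246, 0), (-247, 0)]
[(390, 120), (392, 125), (394, 125), (396, 117), (398, 55), (400, 39), (402, 135), (404, 160), (406, 156), (408, 157), (410, 156), (412, 159), (414, 158), (416, 158), (418, 160), (420, 158), (422, 160), (424, 160), (426, 158), (428, 158), (430, 157), (432, 157), (434, 159), (436, 158), (438, 157), (440, 159), (442, 159), (444, 159), (446, 157), (448, 157), (450, 158), (452, 143), (454, 38), (456, 20), (458, 32), (460, 102), (462, 124), (464, 122), (466, 122), (468, 121)]
```

Sink 3 spans y -386 to -424 with no middle fin. I carry both faulty sinks to the bin.

```bash
python3 - <<'E'
from h import *
o=Q([0,0,-1],[.011,1,0]); j=env.ik([428,-405,180],o); o2=Q([0,0,-1],[-.011,-1,0]); j2=env.ik([428,-405,180],o2)
print(j,j2); 
if abs(j2[5])<abs(j[5]): o=o2
for xy,dy in(((428,-405),-32),((429.4,-280),32)):
    set_gripper(50); env.reach([*xy,180],o); print(env.move_l([*xy,106],rate=80,f_stop=8),st())
    set_gripper(20); print("grip",st()); env.move_l([*xy,130],rate=50); env.move_l([*xy,200],rate=150); print(st())
    b,d,v,_=binpos(); print("bin",b,d,v)
    b=b+[0,dy]
    env.reach([*b,200],o); env.move_l([*b,120],rate=120); print(env.move_l([*b,97],rate=25,f_stop=4),st())
    set_gripper(50); env.move_l([*b,200],rate=150); print(st())
E
```

```text
[-7.77990860e-01  5.34985765e-01  1.78562788e+00 -4.44089210e-16
  8.20979007e-01 -2.33778763e+00] [-7.77990860e-01  5.34985765e-01  1.78562788e+00 -4.44089210e-16
  8.20979007e-01  8.03805024e-01]
False (58.1, array([ 428.3, -405.3,  106.4]), np.float64(50.1), array([ 0.4,  0.6, -0.3]), 0.0)
grip (58.5, array([ 428.2, -405.2,  106.5]), np.float64(37.7), array([-0.1,  0.1,  3.7]), 30.0)
(59.7, array([ 427.7, -404.7,  199.5]), np.float64(37.6), array([ 0.3,  0.5, -0.3]), 30.0)
bin [ 646.59122951 -210.80071491] [-10 -10] 0.9391434788703918
True (62.4, array([ 646.4, -242.7,   99.5]), np.float64(37.8), array([ 0.1, -0.7,  4.1]), 30.0)
(63.7, array([ 646.1, -242.6,  199.2]), np.float64(50.2), array([0.5, 0. , 0.4]), 0.0)
False (65.8, array([ 429.7, -280.2,  106.4]), np.float64(50.0), array([-0.5, -0.6, -0.1]), 0.0)
grip (66.2, array([ 429.6, -280.1,  106.5]), np.float64(37.8), array([0.6, 1.2, 5. ]), 30.0)
(67.4, array([ 429.1, -279.8,  199.6]), np.float64(37.7), array([-0.9, -0. , -0.8]), 30.0)
bin [ 646.63079145 -213.42772806] [ -9 -10] 0.8390995264053345
True (70.0, array([ 646.4, -181.4,   99.4]), np.float64(38.0), array([ 0.2, -0.4,  3.9]), 30.0)
(71.3, array([ 646.1, -181.2,  199.2]), np.float64(50.2), array([-0.4,  0.9,  0.1]), 0.0)
```

Both touched the bin floor at the expected height. I back the arm away and make a last numeric check of bin, tray and bystanders before signing off.

```bash
python3 - <<'E'
from h import *
env.reach([450,60,330],Q([0,0,-1],[1,0,0])); env.hold(.3)
im,c=snap("top"); ref=cv2.imread("pics/top0.png"); g=im.max(2)
b=lambda p:int(g[tuple(pix(c,p)[0].round().astype(int)[::-1])])
print("sinks in bin",b([646,-242.7,10]),b([646,-181.4,10]),"bin floor",b([646,-212,4]),b([610,-212,4]))
print("tray s1",b([430,-217,34]),"cells",b([429,-280,12]),b([428,-405,12]),b([430,-340,12]))
m=(g<50).astype(np.uint8)
for n,ctr,z in(("plate tray",(431,-300),24),("bench tray",(433,291),16)):
    k=np.zeros_like(m); x0,y0=ctr; cv2.fillPoly(k,[pix(c,[[x0+a*45,y0+bb*155,z] for a,bb in((1,1),(1,-1),(-1,-1),(-1,1))]).astype(int)],1)
    ys,xs=np.nonzero(cv2.morphologyEx(m&k,2,np.ones((3,3)))); print(n,rect_fit(world(c,np.c_[xs,ys],z)[:,:2]))
d=cv2.absdiff(im,ref).max(2)
for n,(x,y) in dict(screw=(250,117),flux=(253,134),reel=(180,121),wrench=(235,242),tin=(283,108),mug=(415,187),brown=(348,322),orange=(468,258)).items(): print(n,int(d[y-8:y+9,x-12:x+13].mean()),end=" ")
print(st())
E
```

```text
sinks in bin 157 159 bin floor 101 105
tray s1 167 cells 36 41 37
plate tray (array([ 432.67800903, -298.41992188]), np.float64(1.5598575257754508), (250.36614990234375, 62.716278076171875))
bench tray (array([434.56726074, 290.00799561]), np.float64(1.402365502601162), (256.13134765625, 59.89802551269531))
screw 4 flux 3 reel 3 wrench 3 tin 3 mug 3 brown 5 orange 3 (72.9, array([450.2,  59.7, 329.7]), np.float64(50.1), array([ 0.6, -0.5, -0.1]), 0.0)
```

```bash
python3 -c "
from h import *
print(workorder.sign_off())"
```

```text
the job is handed in; nothing more can be done
None
```

The job is handed in at about 73 s of the 208 s. The pair was turned over onto the plate, the emptied tray lies flat on the bench, both heat sinks without a middle fin are in the grey bin, and the one sound sink sits fins up in the tray on the plate. A final numeric check on the top camera agreed, and it showed the bystanders unmoved.

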